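# Pick out the full parts box

### The job

One of the two identical small taped cardboard boxes in front of you is full of parts, the other is empty. Lift the left one well clear of the bench for a moment to feel its weight and set it back upright where it stood, then lift the right one in the same way to compare. Set the heavier box down gently, upright and flat, inside the shallow metal tray and leave the lighter one standing upright on the bench where it was.

Things in the scene. Friction and masses are not known exactly. Their poses are not given: they have to be found in the camera images.
- box_left: closed taped cardboard box on the bench, 84 x 60 x 56 mm (own x, y, z), stiff; origin: centre of its underside, z up. Identical to the other; one weighs 0.45 to 0.7 kg, the other 0.10 to 0.15 kg, which is which varies and cannot be seen. Grip across the 60 mm (own y), some 35 mm above the underside. This is the left one (larger y); yaw within 30 degrees of 0.
- box_right: closed taped cardboard box on the bench, 84 x 60 x 56 mm (own x, y, z), stiff; origin: centre of its underside, z up. Identical to the other; one weighs 0.45 to 0.7 kg, the other 0.10 to 0.15 kg, which is which varies and cannot be seen. Grip across the 60 mm (own y), some 35 mm above the underside. This is the right one (smaller y); yaw within 30 degrees of 0.
- job_tray: an open shallow dark sheet-metal tray fixed to the bench beyond the boxes, 150 x 190 mm outside (own x, y), rim 33 mm above the bench, walls 4 mm, its raised floor 12 mm above the bench (a box standing in it has its underside 12 mm above the tray's origin); origin: centre of its underside, z up. Its middle is free.

How it is judged:
By the outcome, as a careful person would: the job done as asked, in the order asked, and still so for the second after the job is handed in, with the robot touching nothing.
It also fails if it takes over 64 s, if anything falls off the work surface, if the arm or the gripper's body presses on something with over 40 N, if the wrist force passes 120 N, or if a joint passes its speed limit or range.

### The arm

A 6-joint arm with a two-finger parallel gripper is mounted at the origin on a cart in front of the work surface, level with it; the furniture and walls round the work are solid. World frame = base frame: x ahead of the robot, y to its left, z up, the work surface at z = 0. Lengths are in m, angles in rad, forces in N, time in s.
With the tool pointing down it reaches from about 0.375 to 0.975 m from the base axis. Payload 3.8 kg.
Tool frame: the origin (TCP) lies at the very end of the fingers, on their centre line; the grasp point (between the pads) lies bot.hold_point_z behind it (bot.hold_point_z is the distance from the TCP to the grasp point, in m); z points along the fingers, y is the line along which they close (so a half turn about z gives the same grasp; the last joint's range is limited). The gripper opens to 85 mm and grips with 20 to 120 N. Pads are 22 mm wide; open, the fingers measure 114 mm over their backs; the gripper's body (76 mm by 85 mm) begins 54 mm behind the grasp point. The pads swing forward as they close: fully open they stand 13 mm farther back than shut.
Start: joints at [-1.236, 0.264, 1.604, -0, 1.274, -0.037], TCP at [0.245, -0.629, 0.231] pointing down, gripper open.
Joint ranges: [-2.63, 2.63], [-0.94, 2.18], [0.31, 2.57], [-1.31, 4.45], [0, 2.66], [-2.55, 2.55]. Speed limits (rad/s): [2.57, 2.57, 3.14, 3.14, 3.14, 3.14].

### API

Orientations are given as a rotation vector (axis times angle).
In Python, from workcell import bot gives the robot as it stands.
- The arm moves only by the shell command python3 jog.py 'ROWS' [OPENING] [FORCE]. ROWS is a JSON list of rows, 1 to 5 of them, each of 4 numbers: dx, dy, dz in m, then a turn about the tool's z in rad; each row shifts and turns the commanded pose from where the row before left it, along the tool's axes as they then stand; what a row does not reach is not made up. A row lasts 1/8 s, in which the tool goes at most 0.0625 m and 0.188 rad, less where a joint would pass 70% of its speed; a pose out of reach is approached as far as the arm can. OPENING is the opening from 0.0 (shut) to 1.0 (fully open), set as the command begins (- or left out keeps the last). The fingers move at their own pace and stop on an object; FORCE is the grip in N (left out, the last holds). Time passes only in rows, so rows that do not move let the fingers close. It prints the time, the measured TCP pose, the force, the opening and the grip force at its end. Input that does not fit is refused with a message, and nothing moves.
- bot.read_state(): the state, without advancing time (a new reading comes with each control period).
- bot.read_camera(name): name is "scene" or "side" or "wrist"; returns the picture (480x640x3 uint8, red, green, blue); there is no depth.
- bot.camera_info(name): a dict with "intrinsics" (3x3 intrinsics, pixels), "extrinsics" (4x4, takes a point from camera to world coordinates). Camera axes: x right, y down, z forward; pixel columns grow to the right and rows downward; lengths in m; the calibration is good to about 2 mm. The wrist camera is an equidistant fisheye: a pixel r from the principal point sees the ray r / f radians off the axis. A picture is of the moment at which its call begins: read the wrist's pose just before it. camera_info takes no time and is no camera call; for the wrist camera it gives the pose at the moment of the call.
- bot.finish_job(): hands the job in; it is judged then, once.
The state is a dict: "time": time; "q": joint angles; "joint_vel": joint speeds; "joint_torque": joint torques, N m; "tool_pos": TCP position; "tcp_rot": TCP orientation; "wrist_force": force on the tool from outside, world axes, zero at the start; "torque": the same for the moment, N m; "width": opening from 0.0 (shut) to 1.0 (fully open); "grip_force": force on a finger pad.
Only numpy, scipy, OpenCV 4.12 (cv2) and the standard library are available. Lean on these libraries where they do the work, as an engineer would, in place of code of your own. Each camera call takes 0.05 s, during which the arm holds its last target. There are 200 camera calls.

## Working session

There is one attempt and no reset: what is moved stays moved. The work goes in short steps, Python scripts to look and compute and a shell command to move; the robot and the scene stay as the last step left them, time stands still between calls to the robot, and variables do not carry over. Pictures are saved under pics/ and viewed, at most 10 in all, crops included, and the job is handed in when it is done.

```bash
ls; mkdir -p pics; python3 - <<'E'
from workcell import bot
import cv2, numpy as np
print(bot.hold_point_z, bot.read_state())
for n in ("scene","side"):
    im=bot.read_camera(n); cv2.imwrite(f"pics/{n}0.png",im[:,:,::-1])
    c=bot.camera_info(n); print(n,np.round(c["intrinsics"],1).tolist(),np.round(c["extrinsics"],3).tolist())
E
```

```text
jog.py
pics
workcell.py
0.0187 {'time': 0.0, 'q': array([-1.23591280e+00,  2.64752531e-01,  1.60536306e+00,  1.86208634e-05,
        1.27368649e+00, -3.69019847e-02]), 'joint_vel': array([-0.00106665,  0.00090181, -0.00055125, -0.00160725,  0.00169709,
        0.00086546]), 'joint_torque': array([ 2.13362917e-03, -5.15106869e+01, -3.67313147e+01,  2.50370067e-04,
        1.28981398e-02, -1.70534486e-05]), 'tool_pos': array([ 0.24497958, -0.62820225,  0.22996834]), 'tcp_rot': array([-3.08531981e+00, -5.80228902e-01,  4.87182633e-04]), 'wrist_force': array([0.90531586, 0.36464985, 0.32104748]), 'torque': array([-0.00179422, -0.03887402,  0.00316472]), 'grip_force': 0.0, 'width': 1.0022989325282965}
scene [[567.3, 0.0, 320.7], [0.0, 567.3, 241.9], [0.0, 0.0, 1.0]] [[0.71, -0.346, 0.613, -0.053], [-0.704, -0.324, 0.632, -0.63], [-0.02, -0.88, -0.474, 0.499], [0.0, 0.0, 0.0, 1.0]]
side [[611.4, 0.0, 321.0], [0.0, 611.4, 236.4], [0.0, 0.0, 1.0]] [[0.935, -0.177, 0.309, 0.298], [-0.355, -0.398, 0.846, -0.718], [-0.027, -0.9, -0.435, 0.396], [0.0, 0.0, 0.0, 1.0]]
```

View pics/scene0.png

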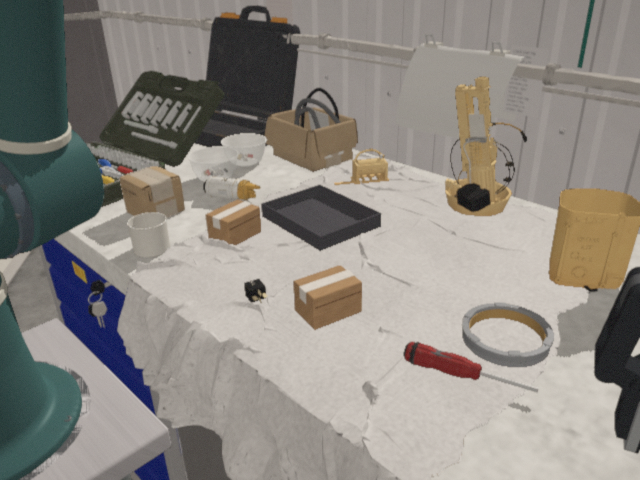

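View pics/side0.png

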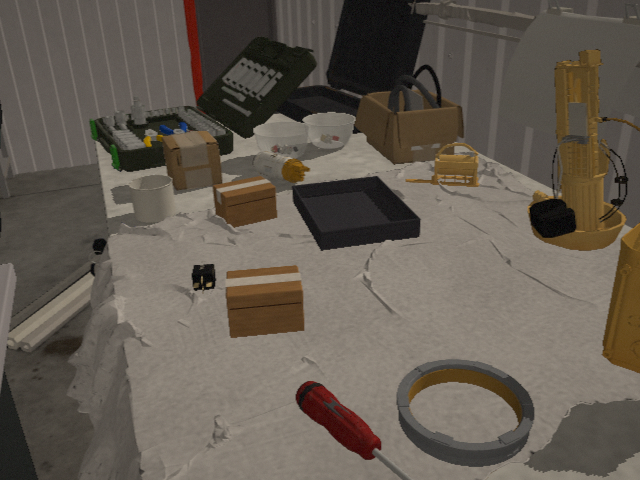

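The scene view shows the small taped boxes at about (233,221) for the left and (328,296) for the right, with the dark tray at (321,215). In the side view they are at (245,200), (264,300) and (355,210). The larger taped box beside the mug is not one of ours.

```bash
cat > h.py <<'E'
import cv2, numpy as np
from workcell import bot
def ray(n,uv,z):
    c=bot.camera_info(n); K,E=c["intrinsics"],c["extrinsics"]
    d=E[:3,:3]@np.linalg.solve(K,[uv[0],uv[1],1.]); o=E[:3,3]
    return o+d*(z-o[2])/d[2]
E
python3 - <<'E'
from h import *
R={"scene":{"L":(200,192,268,250),"R":(285,258,370,332),"T":(255,178,390,255)},"side":{"L":(208,170,282,230),"R":(215,258,312,342),"T":(285,168,425,252)}}
for n in R:
    im=cv2.imread(f"pics/{n}0.png"); hsv=cv2.cvtColor(im,cv2.COLOR_BGR2HSV)
    vis=im.copy()
    for k,(a,b,c,d) in R[n].items():
        h=hsv[b:d,a:c]
        m=(h[...,2]<95) if k=="T" else ((h[...,1]>75)&(h[...,0]<25))
        m=cv2.morphologyEx(m.astype(np.uint8)*255,cv2.MORPH_CLOSE,np.ones((5,5)))
        cs=cv2.findContours(m,0,1)[0]; cn=max(cs,key=cv2.contourArea)+np.array([a,b])
        hull=cv2.convexHull(cn); p=cv2.approxPolyDP(hull,2.5,True)[:,0]
        print(n,k)
        for q in p: print("  ",q,[np.round(ray(n,q,z)[:2],3).tolist() for z in ((0,.033) if k=="T" else (0,.056))])
        cv2.polylines(vis,[p.reshape(-1,1,2)],True,(0,255,0),1)
    cv2.imwrite(f"pics/{n}v.png",vis)
a=cv2.imread("pics/scenev.png")[170:340,190:400]; b=cv2.imread("pics/sidev.png")[165:345,200:430]
a=cv2.resize(a,(390,330),interpolation=0); b=cv2.resize(b,(400,330),interpolation=0)
cv2.imwrite("pics/v1.png",np.hstack([a,b]))
E
```

```text
scene L
   [255 192] [[0.657, 0.309], [0.577, 0.204]]
   [259 232] [[0.539, 0.151], [0.472, 0.063]]
   [235 244] [[0.477, 0.146], [0.418, 0.059]]
   [209 237] [[0.46, 0.204], [0.403, 0.111]]
   [207 214] [[0.517, 0.293], [0.453, 0.189]]
   [237 192] [[0.629, 0.339], [0.553, 0.23]]
scene R
   [340 266] [[0.553, -0.051], [0.485, -0.116]]
   [361 283] [[0.537, -0.113], [0.471, -0.171]]
   [360 311] [[0.478, -0.164], [0.418, -0.216]]
   [314 328] [[0.4, -0.144], [0.349, -0.199]]
   [295 309] [[0.413, -0.089], [0.361, -0.15]]
   [294 281] [[0.466, -0.029], [0.408, -0.096]]
scene T
   [262 204] [[0.626, 0.247], [0.581, 0.189]]
   [319 185] [[0.782, 0.232], [0.726, 0.175]]
   [379 213] [[0.761, 0.037], [0.707, -0.007]]
   [380 225] [[0.72, 0.0], [0.669, -0.042]]
   [319 249] [[0.571, 0.018], [0.529, -0.025]]
   [263 216] [[0.59, 0.2], [0.547, 0.145]]
side L
   [208 170] [[0.483, 0.422], [0.457, 0.261]]
   [264 178] [[0.571, 0.332], [0.533, 0.183]]
   [275 186] [[0.578, 0.283], [0.538, 0.142]]
   [276 217] [[0.539, 0.15], [0.505, 0.027]]
   [234 229] [[0.466, 0.133], [0.442, 0.012]]
   [216 214] [[0.453, 0.202], [0.431, 0.072]]
side R
   [301 282] [[0.508, -0.063], [0.478, -0.156]]
   [303 330] [[0.474, -0.166], [0.449, -0.244]]
   [231 337] [[0.395, -0.148], [0.382, -0.228]]
   [226 287] [[0.415, -0.037], [0.398, -0.133]]
side T
   [285 168] [[0.624, 0.369], [0.597, 0.278]]
   [377 176] [[0.767, 0.252], [0.728, 0.172]]
   [400 193] [[0.766, 0.159], [0.727, 0.086]]
   [420 219] [[0.744, 0.049], [0.707, -0.015]]
   [418 236] [[0.711, -0.004], [0.677, -0.063]]
   [321 251] [[0.563, 0.009], [0.541, -0.052]]
   [285 189] [[0.59, 0.261], [0.565, 0.18]]
```

View pics/v1.png

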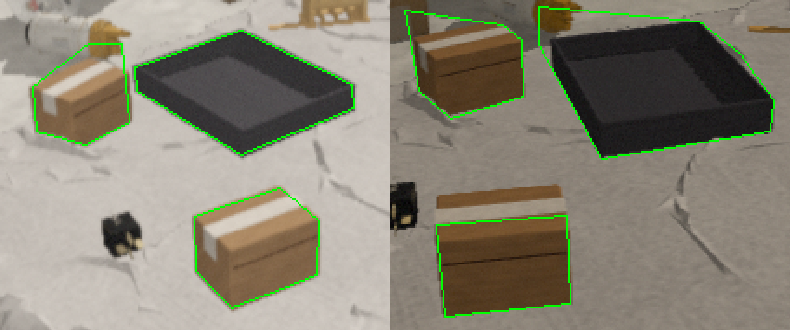

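```bash
cat >> h.py <<'E'
from scipy.spatial.transform import Rotation as Ro
def to(x,y,z,yaw):
    s=bot.read_state(); R=Ro.from_rotvec(s["tcp_rot"]).as_matrix()
    cy=np.arctan2(R[1,0],R[0,0])
    print("t %.2f"%s["time"],"pos",np.round(s["tool_pos"],4),"yaw %.3f"%cy,"tool move",np.round(R.T@(np.array([x,y,z])-s["tool_pos"]),4),"turn %.3f"%(cy-yaw))
E
python3 jog.py '[[0.041,-0.042,-0.014,0],[0.041,-0.042,-0.014,0],[0.041,-0.042,-0.014,0],[0.041,-0.042,-0.014,0],[0.041,-0.042,-0.014,0]]'
python3 jog.py '[[0.041,-0.042,-0.01,0],[0.041,-0.042,-0.01,0],[0.041,-0.042,-0.01,0],[0.041,-0.042,-0.01,0],[0.0,0.0,0,0]]'
python3 - <<'E'
from h import *
c=bot.camera_info("wrist");im=bot.read_camera("wrist");print(c)
cv2.imwrite("pics/w1.png",im[:,:,::-1]);np.save("w1.npy",c["extrinsics"]); to(.4425,-.13,.33,-.24)
E
```

```text
time: 0.72
tool_pos: [0.3602, -0.3568, 0.3012]
tcp_rot: [-3.087, -0.58, 0.0]
wrist_force: [1.6, 0.1, 0.3]
width: 1.0
grip_force: 0.0
time: 1.35
tool_pos: [0.453, -0.1392, 0.342]
tcp_rot: [-3.085, -0.591, -0.003]
wrist_force: [-0.7, 0.7, 1.0]
width: 1.0
grip_force: 0.0
{'intrinsics': array([[371.64829954,   0.        , 318.36919916],
       [  0.        , 371.64829954, 235.25231158],
       [  0.        ,   0.        ,   1.        ]]), 'extrinsics': array([[ 3.68553490e-01, -8.90260365e-01, -2.67590747e-01,
         5.21152458e-01],
       [-9.29606445e-01, -3.53086601e-01, -1.05648995e-01,
        -1.13170793e-01],
       [-4.27594891e-04,  2.87691389e-01, -9.57723072e-01,
         4.83424943e-01],
       [ 0.00000000e+00,  0.00000000e+00,  0.00000000e+00,
         1.00000000e+00]])}
t 1.40 pos [ 0.4521 -0.141   0.3413] yaw 0.376 tool move [-0.0049 -0.0138  0.0113] turn 0.616
```

View pics/w1.png

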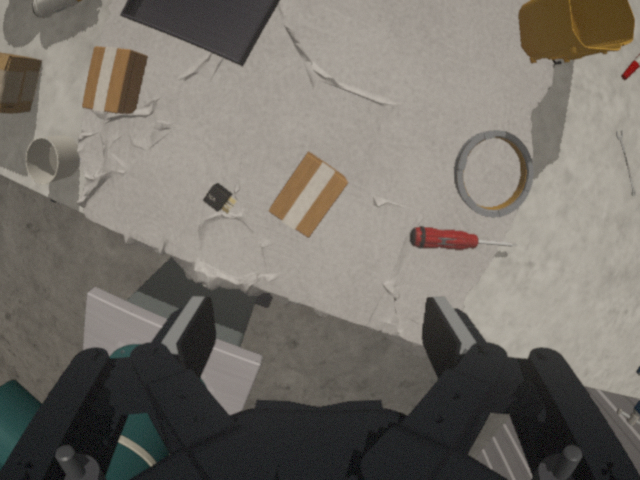

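The wrist view looks down on everything: right box at (309,195), left box at (115,80), and nothing within finger width of the right one. I'll move over the left box and measure there.

```bash

python3 jog.py '[[0.03,-0.054,0,0],[0.03,-0.054,0,0],[0.03,-0.054,0,0],[0.03,-0.054,0,0],[0.03,-0.054,0,0]]'
python3 jog.py '[[0,0,0,0.16],[0,0,0,0]]'
cat >> h.py <<'E'
def wray(c,uv,z):
    K,E=c["intrinsics"],c["extrinsics"]
    p=np.array([uv[0]-K[0,2],uv[1]-K[1,2]])/K[0,0]; r=np.hypot(*p)
    d=E[:3,:3]@np.array([*(p/max(r,1e-9)*np.sin(r)),np.cos(r)]); o=E[:3,3]
    return o+d*(z-o[2])/d[2]
E
python3 - <<'E'
from h import *
c=bot.camera_info("wrist");im=bot.read_camera("wrist")
cv2.imwrite("pics/w2.png",im[:,:,::-1]);np.save("w2.npy",c["extrinsics"]); to(.4975,.177,.33,.2)
E
```

```text
time: 2.02
tool_pos: [0.4936, 0.1634, 0.3406]
tcp_rot: [3.087, 0.577, -0.001]
wrist_force: [0.5, 0.2, 0.5]
width: 1.003
grip_force: 0.0
time: 2.28
tool_pos: [0.4934, 0.1625, 0.3403]
tcp_rot: [3.123, 0.334, -0.003]
wrist_force: [-0.4, 0.4, -0.0]
width: 1.005
grip_force: 0.0
t 2.33 pos [0.4934 0.1621 0.3405] yaw 0.213 tool move [ 0.0072 -0.0137  0.0104] turn 0.013
```

View pics/w2.png

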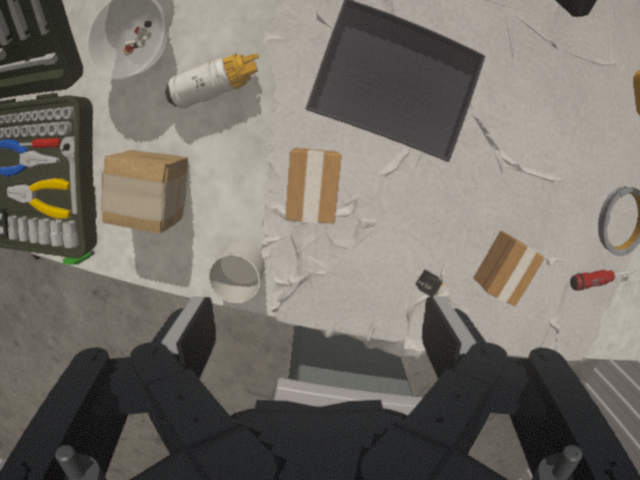

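The left box's top face is at (314,186), the tray's rim corners are near (347,0), (484,55), (448,160) and (307,105), and the left box has clear space on both sides.

```bash
cat > m.py <<'E'
from h import *
def meas(f,roi,z,dark=False):
    c=dict(bot.camera_info("wrist"),extrinsics=np.load(f+".npy")); a,b,x,y=roi
    h=cv2.cvtColor(cv2.imread(f"pics/{f}.png"),cv2.COLOR_BGR2HSV)[b:y,a:x]
    m=h[...,2]<100 if dark else (h[...,1]>85)&(h[...,0]<25)
    m=cv2.morphologyEx(m.astype(np.uint8),cv2.MORPH_OPEN,np.ones((3,3)))
    m=cv2.morphologyEx(np.pad(m,20),cv2.MORPH_CLOSE,np.ones((21,21)))[20:-20,20:-20]
    cn=max(cv2.findContours(m,0,1)[0],key=cv2.contourArea)[:,0]+[a,b]
    P=np.array([wray(c,p,z)[:2] for p in cn])
    r=cv2.minAreaRect((P*1000).astype(np.float32)); q=cv2.boxPoints(r)
    e=q[1]-q[0]; g=q[2]-q[1]; e=e if abs(e[0])>abs(e[1]) else g
    print(f,"centre",np.round(r[0],1),"size",np.round(r[1],1),"yaw %.3f"%np.arctan(e[1]/e[0]), "box", np.ptp(cn,axis=0))
E
python3 - <<'E'
from m import *
meas("w2",(275,135,355,235),.056)
meas("w1",(255,140,360,245),.056)
meas("w2",(465,220,560,315),.056)
meas("w2",(300,0,490,170),.033,True)
E
```

```text
w2 centre [496.1 168.9] size [84.7 57.5] yaw 0.127 box [54 74]
w1 centre [ 443.  -131.1] size [58.3 84.5] yaw -0.228 box [76 82]
w2 centre [ 445.3 -113.5] size [89.1 82. ] yaw -0.241 box [68 72]
w2 centre [645.2  94.4] size [188.4 149.1] yaw -0.111 box [176 160]
```

```bash

python3 jog.py '[[0.004,-0.006,0.02,0.086],[0,0,0.05,0],[0,0,0.05,0],[0,0,0.05,0],[0,0,0,0]]'
python3 - <<'E'
from h import *
to(.496,.169,.018,.127)
E
```

```text
time: 2.95
tool_pos: [0.4923, 0.1673, 0.1666]
tcp_rot: [3.133, 0.196, -0.016]
wrist_force: [-0.0, 0.4, 0.3]
width: 1.003
grip_force: 0.0
t 2.95 pos [0.4923 0.1673 0.1666] yaw 0.125 tool move [ 0.0054 -0.0015  0.1486] turn -0.002
```

```bash

python3 jog.py '[[0.003,-0.001,0.05,0],[0,0,0.05,0],[0,0,0.03,0],[0,0,0,0]]'
python3 - <<'E'
from h import *
to(.496,.169,.018,.127)
c=bot.camera_info("wrist");im=bot.read_camera("wrist")
cv2.imwrite("pics/w3.png",im[:,:,::-1])
E
```

```text
time: 3.45
tool_pos: [0.4986, 0.1704, 0.0412]
tcp_rot: [3.135, 0.197, -0.004]
wrist_force: [0.0, 0.2, 0.5]
width: 0.998
grip_force: 0.0
t 3.45 pos [0.4986 0.1704 0.0412] yaw 0.126 tool move [-0.0027  0.0011  0.0232] turn -0.001
```

View pics/w3.png

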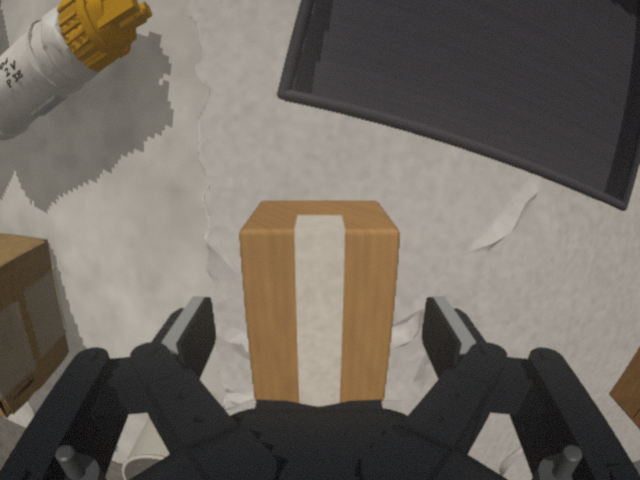

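The box sits centred between the open fingers and square to them (tape centred at column 320). I'll descend and grip.

```bash

python3 jog.py '[[-0.002,0.001,0.013,0],[0,0,0.01,0],[0,0,0,0]]' 
python3 -c "
from h import *
print(bot.read_state()['wrist_force'])"
python3 jog.py '[[0,0,0,0],[0,0,0,0],[0,0,0,0],[0,0,0,0],[0,0,0,0]]' 0.0 40
python3 -c "
from h import *
to(.496,.169,.018,.127)"
```

```text
time: 3.88
tool_pos: [0.4964, 0.17, 0.0178]
tcp_rot: [3.135, 0.198, -0.002]
wrist_force: [0.2, 0.4, 0.1]
width: 1.002
grip_force: 0.0
[0.16719648 0.37749373 0.08173475]
time: 4.5
tool_pos: [0.4975, 0.1702, 0.0188]
tcp_rot: [3.135, 0.198, 0.001]
wrist_force: [-0.5, -1.7, 5.4]
width: 0.698
grip_force: 46.3
t 4.50 pos [0.4975 0.1702 0.0188] yaw 0.126 tool move [-0.0016  0.001   0.0008] turn -0.001
```

```bash

python3 jog.py '[[0,0,-0.01,0],[0,0,-0.03,0],[0,0,-0.04,0],[0,0,-0.04,0],[0,0,0,0]]'
for i in 1 2 3; do python3 jog.py '[[0,0,0,0],[0,0,0,0]]'; done
python3 - <<'E'
from h import *
im=bot.read_camera("side");cv2.imwrite("pics/s2.png",im[:,:,::-1]);to(.4975,.1702,.019,.126)
E
```

```text
time: 5.12
tool_pos: [0.4993, 0.1712, 0.1414]
tcp_rot: [-3.133, -0.197, -0.01]
wrist_force: [1.1, -0.1, -5.2]
width: 0.697
grip_force: 48.2
time: 5.38
tool_pos: [0.4948, 0.1697, 0.1355]
tcp_rot: [3.134, 0.197, -0.008]
wrist_force: [-0.2, -0.3, -5.1]
width: 0.695
grip_force: 48.2
time: 5.62
tool_pos: [0.4964, 0.1701, 0.1373]
tcp_rot: [3.135, 0.197, -0.003]
wrist_force: [0.4, 0.1, -5.4]
width: 0.697
grip_force: 48.2
time: 5.88
tool_pos: [0.497, 0.1702, 0.1383]
tcp_rot: [-3.135, -0.197, -0.0]
wrist_force: [0.2, 0.3, -5.7]
width: 0.697
grip_force: 48.2
t 5.92 pos [0.4971 0.1702 0.1383] yaw 0.126 tool move [4.000e-04 1.000e-04 1.193e-01] turn -0.000
```

View pics/s2.png

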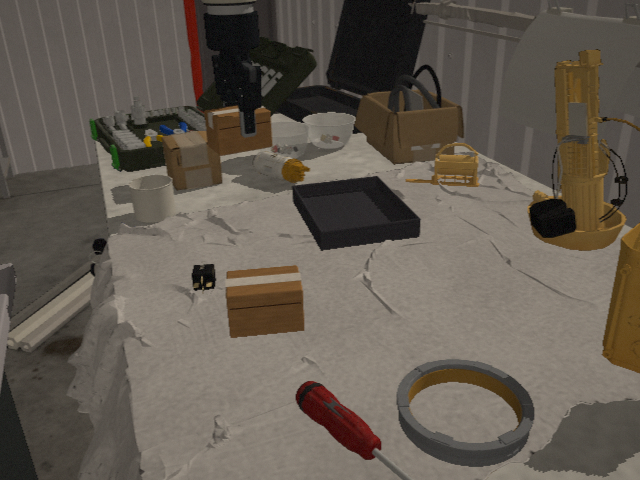

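Held level at about (238,130), with the wrist force at −5.5 N, about 0.56 kg, so the left box is the heavy one. Setting it back down gently.

```bash

python3 jog.py '[[0,0,0.04,0],[0,0,0.04,0],[0,0,0.023,0],[0,0,0.006,0],[0,0,0.003,0]]'
python3 jog.py '[[0,0,0.003,0],[0,0,0.002,0],[0,0,0.001,0],[0,0,0,0]]'
python3 -c "
from h import *
to(.4975,.1702,.019,.126)"
```

```text
time: 6.55
tool_pos: [0.4977, 0.1705, 0.0268]
tcp_rot: [-3.135, -0.197, -0.002]
wrist_force: [-0.3, 0.1, -4.7]
width: 0.694
grip_force: 49.5
time: 7.05
tool_pos: [0.4971, 0.1703, 0.0205]
tcp_rot: [-3.135, -0.198, -0.001]
wrist_force: [-0.1, 0.6, -5.0]
width: 0.696
grip_force: 49.5
t 7.05 pos [0.4971 0.1703 0.0205] yaw 0.126 tool move [0.0004 0.0001 0.0015] turn -0.000
```

```bash

python3 jog.py '[[0,0,0.001,0],[0,0,0.001,0],[0,0,0,0],[0,0,0,0]]'
python3 jog.py '[[0,0,0,0],[0,0,0,0],[0,0,0,0],[0,0,0,0],[0,0,0,0]]' 1.0
```

```text
time: 7.55
tool_pos: [0.4971, 0.1703, 0.0188]
tcp_rot: [-3.135, -0.197, -0.0]
wrist_force: [-2.4, -0.2, 3.6]
width: 0.696
grip_force: 50.5
time: 8.18
tool_pos: [0.497, 0.1702, 0.0183]
tcp_rot: [-3.135, -0.197, -0.0]
wrist_force: [0.0, 0.5, 0.2]
width: 0.999
grip_force: 0.0
```

```bash

python3 jog.py '[[0,0,-0.03,0],[0,0,-0.06,0],[0,0,-0.06,0],[0,0,0,0]]'
python3 jog.py '[[-0.018,0.058,0,0],[-0.018,0.058,0,0],[-0.018,0.058,0,0],[-0.018,0.058,0,0],[-0.018,0.058,0,0]]'
python3 jog.py '[[0,0,0,0.177],[0,0,0,0.177],[0,0,0,0]]'
python3 - <<'E'
from m import *
c=bot.camera_info("wrist");im=bot.read_camera("wrist")
cv2.imwrite("pics/w4.png",im[:,:,::-1]);np.save("w4.npy",c["extrinsics"]); to(.443,-.131,.018,-.228)
meas("w4",(200,100,440,390),.056)
E
```

```text
time: 8.68
tool_pos: [0.5015, 0.1716, 0.175]
tcp_rot: [-3.133, -0.197, -0.02]
wrist_force: [0.2, -0.3, 0.4]
width: 1.002
grip_force: 0.0
time: 9.3
tool_pos: [0.4429, -0.1303, 0.1673]
tcp_rot: [-3.135, -0.198, 0.001]
wrist_force: [1.1, 0.1, 0.0]
width: 1.002
grip_force: 0.0
time: 9.68
tool_pos: [0.4433, -0.1289, 0.1672]
tcp_rot: [-3.121, 0.356, 0.003]
wrist_force: [0.1, 0.5, -0.2]
width: 1.002
grip_force: 0.0
t 9.72 pos [ 0.4435 -0.1287  0.1674] yaw -0.225 tool move [0.0003 0.0024 0.1494] turn 0.003
w4 centre [ 444.4 -132. ] size [57.7 86.8] yaw -0.229 box [ 84 117]
```

View pics/w4.png

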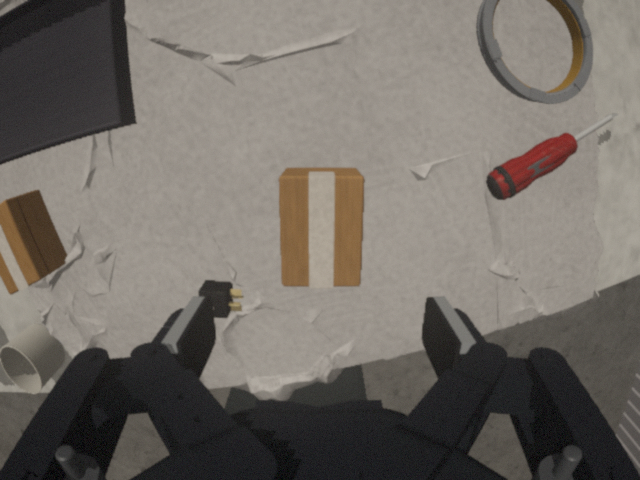

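The right box's top face is at (321,228) and square to the tool. A small black plug lies to its left at about (218,298), so I'll check finger clearance to it.

```bash
python3 - <<'E'
from h import *
c=dict(bot.camera_info("wrist"),extrinsics=np.load("w4.npy"))
R=Ro.from_euler("z",-.228).as_matrix()[:2,:2]
for uv in ((232,283),(243,293),(236,310),(200,285),(210,316)):
    for z in (0,.025): print(uv,z,np.round(R.T@(wray(c,uv,z)[:2]-[.4437,-.1315]),4))
E
```

```text
(232, 283) 0 [-0.067   0.0815]
(232, 283) 0.025 [-0.0556  0.075 ]
(243, 293) 0 [-0.077   0.0718]
(243, 293) 0.025 [-0.0648  0.0661]
(236, 310) 0 [-0.0953  0.0801]
(236, 310) 0.025 [-0.0817  0.0738]
(200, 285) 0 [-0.0698  0.1132]
(200, 285) 0.025 [-0.0583  0.1042]
(210, 316) 0 [-0.1031  0.1072]
(210, 316) 0.025 [-0.0888  0.0986]
```

The plug is clear of the fingers by over 40 mm. Descending.

```bash

python3 jog.py '[[0,0.0025,0.05,0],[0,0,0.05,0],[0,0,0.03,0],[0,0,0.012,0],[0,0,0.007,0]]'
python3 jog.py '[[0,0,0,0],[0,0,0,0]]'
python3 jog.py '[[0,0,0,0],[0,0,0,0],[0,0,0,0],[0,0,0,0],[0,0,0,0]]' 0.0 40
python3 jog.py '[[0,0,-0.01,0],[0,0,-0.03,0],[0,0,-0.04,0],[0,0,-0.04,0],[0,0,0,0]]'
for i in 1 2 3; do python3 jog.py '[[0,0,0,0],[0,0,0,0]]'; done
```

```text
time: 10.35
tool_pos: [0.4438, -0.131, 0.0191]
tcp_rot: [-3.121, 0.355, 0.0]
wrist_force: [-0.4, 0.3, 0.6]
width: 1.0
grip_force: 0.0
time: 10.6
tool_pos: [0.4448, -0.1316, 0.0205]
tcp_rot: [3.121, -0.357, 0.004]
wrist_force: [-0.9, 0.3, -0.6]
width: 1.004
grip_force: 0.0
time: 11.22
tool_pos: [0.4444, -0.1315, 0.0202]
tcp_rot: [3.121, -0.358, 0.002]
wrist_force: [-1.0, -0.0, 6.8]
width: 0.694
grip_force: 44.4
time: 11.85
tool_pos: [0.4463, -0.1322, 0.1433]
tcp_rot: [3.119, -0.357, 0.012]
wrist_force: [-0.2, -0.3, -1.1]
width: 0.696
grip_force: 43.8
time: 12.1
tool_pos: [0.442, -0.1307, 0.1374]
tcp_rot: [-3.12, 0.358, 0.006]
wrist_force: [-0.1, 0.0, -1.5]
width: 0.694
grip_force: 43.8
time: 12.35
tool_pos: [0.443, -0.131, 0.1384]
tcp_rot: [-3.121, 0.358, 0.003]
wrist_force: [-0.2, -0.0, -0.6]
width: 0.695
grip_force: 43.8
time: 12.6
tool_pos: [0.4435, -0.1312, 0.1392]
tcp_rot: [-3.121, 0.358, 0.0]
wrist_force: [-1.1, 0.4, -1.7]
width: 0.7
grip_force: 43.8
```

The right box reads about −1.2 N, so it is the light one. Setting it back.

```bash

python3 jog.py '[[0,0,0.04,0],[0,0,0.04,0],[0,0,0.023,0],[0,0,0.006,0],[0,0,0.003,0]]'
python3 jog.py '[[0,0,0.003,0],[0,0,0.002,0],[0,0,0.001,0],[0,0,0,0]]'
python3 jog.py '[[0,0,0.001,0],[0,0,0.001,0],[0,0,0,0],[0,0,0,0]]'
```

```text
time: 13.22
tool_pos: [0.4441, -0.1314, 0.0277]
tcp_rot: [3.121, -0.358, 0.001]
wrist_force: [0.3, -0.4, -1.3]
width: 0.698
grip_force: 43.8
time: 13.72
tool_pos: [0.4436, -0.1313, 0.0215]
tcp_rot: [3.121, -0.358, 0.0]
wrist_force: [-0.2, 0.2, -0.6]
width: 0.696
grip_force: 43.8
time: 14.22
tool_pos: [0.4437, -0.1313, 0.0202]
tcp_rot: [-3.121, 0.358, 0.0]
wrist_force: [-3.2, 1.6, 7.8]
width: 0.695
grip_force: 44.9
```

Contact made (7.8 N). Release, rise, and return to the left box, turning back by 0.354.

```bash

python3 jog.py '[[0,0,0,0],[0,0,0,0],[0,0,0,0],[0,0,0,0],[0,0,0,0]]' 1.0
python3 jog.py '[[0,0,-0.03,0],[0,0,-0.06,0],[0,0,-0.06,0],[0,0,0,-0.177],[0,0,0,-0.177]]'
python3 jog.py '[[0.018,-0.058,0,0],[0.018,-0.058,0,0],[0.018,-0.058,0,0],[0.018,-0.058,0,0],[0.018,-0.058,0,0]]'
python3 jog.py '[[0,0,0,0],[0,0,0,0]]'
python3 - <<'E'
from m import *
c=bot.camera_info("wrist");im=bot.read_camera("wrist")
cv2.imwrite("pics/w5.png",im[:,:,::-1]);np.save("w5.npy",c["extrinsics"]); to(.497,.1703,.0185,.126)
meas("w5",(240,120,400,390),.056)
E
```

```text
time: 14.85
tool_pos: [0.4435, -0.1312, 0.0192]
tcp_rot: [-3.121, 0.358, 0.0]
wrist_force: [-0.1, -0.6, 0.3]
width: 0.996
grip_force: 0.0
time: 15.48
tool_pos: [0.4443, -0.1315, 0.1708]
tcp_rot: [3.134, 0.207, 0.004]
wrist_force: [1.0, 0.3, -0.0]
width: 1.002
grip_force: 0.0
time: 16.1
tool_pos: [0.4965, 0.1698, 0.1694]
tcp_rot: [3.135, 0.198, 0.001]
wrist_force: [1.0, -0.2, 0.2]
width: 1.004
grip_force: 0.0
time: 16.35
tool_pos: [0.4959, 0.1677, 0.1689]
tcp_rot: [3.135, 0.199, -0.002]
wrist_force: [0.4, -0.4, -0.3]
width: 1.0
grip_force: 0.0
t 16.40 pos [0.496  0.167  0.1689] yaw 0.126 tool move [ 0.0016 -0.0033  0.1504] turn -0.000
w5 centre [497.6 169.4] size [87.2 58. ] yaw 0.124 box [ 83 117]
```

```bash

python3 jog.py '[[0.001,-0.003,0.05,0],[0,0,0.05,0],[0,0,0.03,0],[0,0,0.012,0],[0,0,0.008,0]]'
python3 jog.py '[[0,0,0,0],[0,0,0,0]]'
python3 jog.py '[[0,0,0,0],[0,0,0,0],[0,0,0,0],[0,0,0,0],[0,0,0,0]]' 0.0 40
python3 jog.py '[[0,0,-0.01,0],[0,0,-0.03,0],[0,0,-0.04,0],[0,0,-0.04,0],[0,0,0,0]]'
python3 jog.py '[[0,0,0,0.118],[0,0,0,0.118],[0,0,0,0]]'
python3 -c "
from h import *
to(.645,.094,.03,-.11)"
```

```text
time: 17.02
tool_pos: [0.4976, 0.17, 0.0194]
tcp_rot: [-3.136, -0.195, -0.001]
wrist_force: [0.1, -0.1, 1.0]
width: 0.997
grip_force: 0.0
time: 17.27
tool_pos: [0.4983, 0.1711, 0.0206]
tcp_rot: [-3.135, -0.197, -0.004]
wrist_force: [0.4, 0.2, -0.2]
width: 0.997
grip_force: 0.0
time: 17.9
tool_pos: [0.4979, 0.1709, 0.0204]
tcp_rot: [3.135, 0.198, 0.002]
wrist_force: [-0.7, -1.4, 5.2]
width: 0.693
grip_force: 45.5
time: 18.52
tool_pos: [0.4995, 0.1718, 0.1427]
tcp_rot: [-3.134, -0.198, -0.011]
wrist_force: [0.7, 1.3, -5.2]
width: 0.694
grip_force: 48.5
time: 18.9
tool_pos: [0.4951, 0.1704, 0.1367]
tcp_rot: [3.136, -0.171, -0.007]
wrist_force: [-0.9, 0.2, -5.3]
width: 0.699
grip_force: 48.4
t 18.90 pos [0.4951 0.1704 0.1367] yaw -0.109 tool move [0.1578 0.0595 0.1061] turn 0.001
```

```bash

python3 jog.py '[[0.035,0.013,0,0],[0.045,0.017,0,0],[0.045,0.017,0,0],[0.03,0.012,0,0],[0,0,0,0]]'
python3 jog.py '[[0,0,0,0],[0,0,0,0]]'
python3 - <<'E'
from m import *
c=bot.camera_info("wrist");im=bot.read_camera("wrist")
cv2.imwrite("pics/w6.png",im[:,:,::-1]);np.save("w6.npy",c["extrinsics"]); to(.645,.094,.032,-.11)
E
```

```text
time: 19.52
tool_pos: [0.6458, 0.0937, 0.1374]
tcp_rot: [3.136, -0.173, -0.002]
wrist_force: [-0.4, -0.3, -5.1]
width: 0.694
grip_force: 48.4
time: 19.77
tool_pos: [0.6431, 0.0957, 0.1383]
tcp_rot: [3.137, -0.171, -0.003]
wrist_force: [0.0, 0.1, -5.0]
width: 0.693
grip_force: 48.3
t 19.82 pos [0.6433 0.0958 0.1387] yaw -0.109 tool move [0.002  0.0016 0.1067] turn 0.001
```

View pics/w6.png

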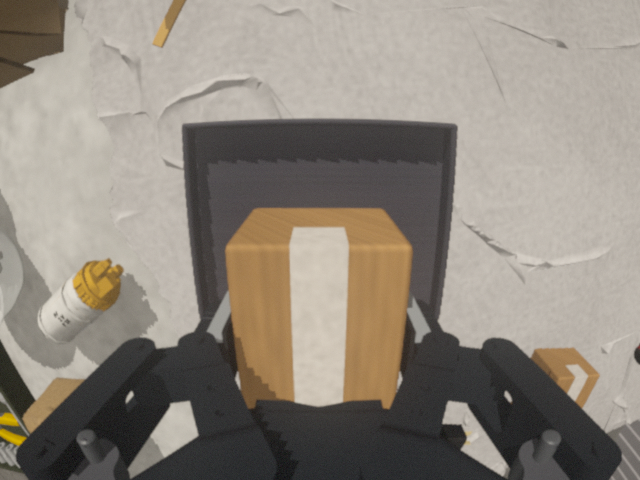

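The held box is centred over the tray (its walls at columns 187 and 452, the box centred at 320) and aligned with it. Lowering.

```bash

python3 jog.py '[[0.001,0.001,0.03,0],[0,0,0.04,0],[0,0,0.02,0],[0,0,0.005,0],[0,0,0.003,0]]'
python3 jog.py '[[0,0,0.002,0],[0,0,0.002,0],[0,0,0.002,0],[0,0,0,0]]'
```

```text
time: 20.45
tool_pos: [0.6465, 0.0944, 0.0423]
tcp_rot: [-3.137, 0.172, -0.003]
wrist_force: [-0.3, -0.4, -4.6]
width: 0.7
grip_force: 48.2
time: 20.95
tool_pos: [0.6454, 0.0941, 0.0352]
tcp_rot: [3.137, -0.173, -0.0]
wrist_force: [0.2, -0.6, -6.6]
width: 0.696
grip_force: 48.2
```

```bash

python3 jog.py '[[0,0,0.001,0],[0,0,0.001,0],[0,0,0.001,0],[0,0,0,0]]'
python3 jog.py '[[0,0,0,0],[0,0,0,0]]'
```

```text
time: 21.45
tool_pos: [0.6455, 0.0941, 0.0326]
tcp_rot: [3.137, -0.173, 0.0]
wrist_force: [-1.1, 0.2, -1.8]
width: 0.695
grip_force: 48.7
time: 21.7
tool_pos: [0.6455, 0.0941, 0.0326]
tcp_rot: [-3.137, 0.173, -0.0]
wrist_force: [-2.6, -0.3, -0.1]
width: 0.697
grip_force: 48.8
```

Contact. Release, rise and check.

```bash

python3 jog.py '[[0,0,0.0005,0],[0,0,0,0],[0,0,0,0],[0,0,0,0],[0,0,0,0]]' 1.0
python3 jog.py '[[0,0,-0.02,0],[0,0,-0.05,0],[0,0,-0.06,0],[0,0,-0.06,0],[0,0,0,0]]'
python3 jog.py '[[-0.05,0,0,0],[-0.05,0,0,0],[0,0,0,0],[0,0,0,0]]'
python3 - <<'E'
from m import *
c=bot.camera_info("wrist");im=bot.read_camera("wrist")
cv2.imwrite("pics/w7.png",im[:,:,::-1]);np.save("w7.npy",c["extrinsics"])
a=cv2.resize(im[:,:,::-1],(400,300)); b=cv2.resize(bot.read_camera("scene")[:,:,::-1],(400,300))
cv2.imwrite("pics/end.png",np.hstack([a,b])); print(bot.read_state()["wrist_force"])
E
```

```text
time: 22.32
tool_pos: [0.6456, 0.0941, 0.0318]
tcp_rot: [-3.137, 0.173, -0.0]
wrist_force: [0.5, 0.4, 0.4]
width: 1.0
grip_force: 0.0
time: 22.95
tool_pos: [0.6502, 0.0946, 0.2319]
tcp_rot: [-3.134, 0.173, -0.024]
wrist_force: [0.1, 0.6, 0.7]
width: 0.998
grip_force: 0.0
time: 23.45
tool_pos: [0.5465, 0.1052, 0.2223]
tcp_rot: [-3.137, 0.173, -0.002]
wrist_force: [0.8, -0.5, 0.3]
width: 1.003
grip_force: 0.0
[ 0.68790435 -0.27896445  0.0932667 ]
```

View pics/end.png

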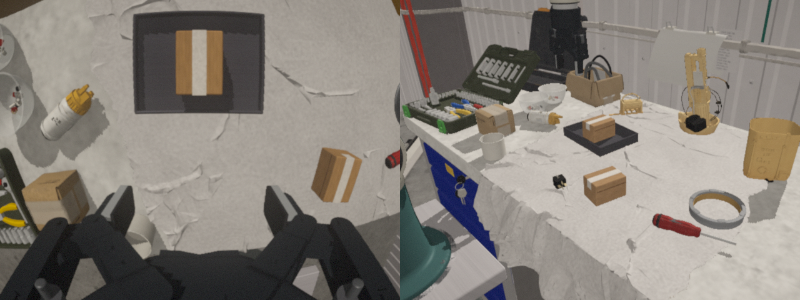

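The heavy box stands flat in the middle of the tray (left half, at (200,62)). The light box stands where it was (right half, at (604,187)), and the gripper is clear of both.

```bash
python3 -c "
from workcell import bot
print(bot.finish_job())"
```

```text
the job is handed in; nothing more can be done
None
```

The left box was the heavier one (about 0.55 kg against roughly 0.12 kg for the right); it now stands upright in the tray, the right box is back upright where it was on the bench, and the job was handed in at about 23.5 s.

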